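# Wedge the spring clip off the bare post

## Task

The magnifier will move to the other stand, so free that stand's bare, short post: take the wooden wedge and press it straight down between the post and the closed end of the spring clip, sloping side towards the closed end, until its flange is down and the clip has slid off the post. Leave the clip lying on the stand and hang the wedge upright in its holder again. Push the clip only with the wedge, not the fingers.

Things in the scene. Friction and masses are not known exactly. Their poses are not given: they have to be found in the camera images.
- wedge_grip (a point): Centre of the wooden wedge's handle (grasp here, fingers closing along y; 26 mm in x, 24 in y, 44 tall). z up, x to the sloping side. Flange 34 x 60 mm, 6 thick, its underside 30 mm below this point; blade 12 mm wide (y) goes 70 mm below that. Blade's back is upright at x=-17 mm; its front slopes from x=+17 at the flange to -13 at the tip: tip 4 mm thick, at x=-15, 100 mm below this point.
- clip_eye (a point): Steel wire spring clip, 6 mm thick, a U 62 x 57 mm loose on the plate round the bare post. Point: middle of the gap between post and closed end, 3 mm above the plate, 19.5 mm from the post's axis at first; moves with the clip. x to the closed end (inner face 10.5 mm ahead). Gap 21 mm (x) by 50 (y). Its legs pinch behind the post and spread (a few N) as the clip is pushed along +x; 12 mm frees it.
- post (a point): Foot of the bare post's axis at the plate top, 85 mm over the table, on a fixed stand. Post 18 mm thick, 16 high. x: the way the clip comes off; z up. Plate slot for the blade: 11 to 66 mm along x, 38 wide (y), open to the table. With the tip in mid-gap the handle's centre is 34.5 mm along x; pressed down, flange on the clip, it is 36 mm above this point. The magnifier's tall post is another stand.
- holder_mouth (a point): Wedge holder: fixed dark steel frame 82 x 62 mm on four legs, top 85 mm above the table. Point: centre of its mouth, 50 mm (x) by 34 mm (y), level with the rim. The wedge hangs point down in it by its flange, which rests on the rims either side in y, handle's centre 30 mm above this point, its x along the holder's x.

How it is judged:
By the outcome, as a careful person would: the job done as asked, in the order asked, and still so for the second after the job is handed in, with the robot touching nothing.
It also fails if it takes over 54 s, if anything falls off the work surface, if the arm or the gripper's body presses on something with over 40 N, if the wrist force passes 120 N, or if a joint passes its speed limit or range.

## Robot

A 6-joint arm with a two-finger parallel gripper is mounted at the origin on the work surface. World frame = base frame: x ahead of the robot, y to its left, z up, the work surface at z = 0. Lengths are in m, angles in rad, forces in N, time in s.
With the tool pointing down it reaches from about 0.4 to 0.825 m from the base axis. Payload 7 kg.
Tool frame: the origin (TCP) lies midway between the tips of the shut fingers; the grasp point (between the pads) lies 19 mm behind it; y points along the fingers, z is the direction in which the jaws open and shut, and the axes are right-handed (so a half turn about y gives the same grasp; the last joint's range is limited). The gripper opens to 85 mm and grips with 20 to 120 N. Pads are 22 mm wide; open, the fingers measure 114 mm over their backs; the gripper's body (76 mm by 85 mm) begins 54 mm behind the grasp point. The pads swing forward as they close: fully open they stand 13 mm farther back than shut.
Start: joints at [1.514, 0.359, 0.012, 0, -1.224, -0.288], TCP at [0.228, 0.635, 0.231] pointing down, gripper open.
Joint ranges: [-3.07, 3.07], [-1.43, 2.12], [-1.02, 1.25], [-3.03, 1.67], [-3.05, -0], [-3.03, 3.03]. Speed limits (rad/s): [2.39, 2.39, 3.01, 3.14, 3.14, 3.14].

## Interface

Orientations are given as a unit quaternion [x, y, z, w].
In Python, from rig import robot, optics, job_done gives the robot as it stands. The module is installed in compiled form; this text tells all that it offers.
- The arm moves only by the shell command python3 -m pendant 'ROWS' [FORCE]. ROWS is JSON, a list of rows, each an object of numbers: "x", "y", "z": the shift along the tool's x, y, z in cm; "ax", "ay", "az": the turn, a rotation vector about the tool's x, y, z in rad; "grip": the gripper's target within -1 to 1 (fully open at 1, half-way at 0, shut at -1). In form: [{"x": .., "y": .., "z": .., "ax": .., "ay": .., "az": .., "grip": ..}, ...]. A call has 1 to 20 rows; each row shifts and turns the commanded pose from where the row before left it, along the tool's axes as they then stand; what a row does not reach is not made up. A row lasts 1/10 s, in which the tool goes at most 50 mm and 8.59 degrees, less where a joint would pass 70% of its speed; a pose out of reach is approached as far as the arm can. A call is refused whole if a number of a shift passes 5 or a number of a turn 0.15, either way. A call with a gripper value outside its range is refused whole. The fingers move at their own pace and stop on an object; FORCE is the grip in N (left out, the last holds). Time passes only in rows, so rows that do not move let the fingers close. It gives the time, the measured TCP pose, the force and the opening at its end, in the units of the state.
- robot.sense(): the state, without advancing time (a new reading comes with each control period).
- optics.snapshot(name): name is "scene" or "top" or "wrist"; returns a dict with "image" (400x640x3 uint8, red, green, blue), "fx", "fy", "cx", "cy" (pixels), "D" ([k1, k2, p1, p2, k3] as OpenCV has them; the pictures are not rectified), "eye" and "orientation" of the camera in the world; the wrist camera has in their place "hand_eye" (4x4, takes a point from camera to tool coordinates, whose origin is the TCP and whose axes are the tool frame's). Camera axes: x right, y down, z forward; pixel columns grow to the right and rows downward; lengths in m; the calibration is good to about 2 mm. A picture is of the moment at which its call begins: read the wrist's pose just before it. There is no depth.
- job_done(): hands the job in, once; it reports no verdict.
The state is a dict: "time_s": time; "joints": joint angles; "qvel": joint speeds; "joint_efforts": joint torques, N m; "position": TCP position; "tcp_rot": TCP orientation; "force": force on the tool from outside, world axes, zero at the start; "torque": the same for the moment, N m; "finger_gap": finger opening in m.
Only numpy, scipy, OpenCV 4.12 (cv2) and the standard library are available. Lean on these libraries where they do the work, as an engineer would, in place of code of your own. Each camera call takes 0.05 s, during which the arm holds its last target.

## Working session

There is one attempt and no reset: what is moved stays moved. The work goes in short steps, Python scripts to look and compute and a shell command to move; the robot and the scene stay as the last step left them, time stands still between calls to the robot, and variables do not carry over. Pictures are saved under pics/ and viewed, and the job is handed in when it is done.

```bash
mkdir -p pics; cat > h.py <<'E'
import numpy as np,cv2
from scipy.spatial.transform import Rotation as R
from rig import robot,optics
def snap(n,f):
    s=robot.sense(); d=optics.snapshot(n)
    cv2.imwrite('pics/'+f+'.png',cv2.cvtColor(d['image'],cv2.COLOR_RGB2BGR))
    if 'hand_eye' in d:
        T=np.eye(4);T[:3,:3]=R.from_quat(s['tcp_rot']).as_matrix();T[:3,3]=s['position'];C=T@np.array(d['hand_eye'])
        d['Rm']=C[:3,:3];d['e']=C[:3,3]
    else:
        o=np.array(d['orientation'])
        d['Rm']=R.from_quat(o).as_matrix() if o.size==4 else o.reshape(3,3); d['e']=np.array(d['eye'])
    d['K']=np.array([[d['fx'],0,d['cx']],[0,d['fy'],d['cy']],[0,0,1.]])
    np.savez('pics/'+f+'.npz',K=d['K'],D=np.array(d['D']),Rm=d['Rm'],e=d['e'],img=d['image'])
    return d
def load(f): return np.load('pics/'+f+'.npz')
def ray(d,uv):
    p=cv2.undistortPoints(np.array(uv,float).reshape(-1,1,2),d['K'],np.array(d['D'],float)).reshape(-1,2)
    return np.c_[p,np.ones(len(p))]@d['Rm'].T
def plane(d,uv,z):
    r=ray(d,uv); return d['e']+r*((z-d['e'][2])/r[:,2])[:,None]
def proj(d,P):
    Rt=d['Rm'].T; return cv2.projectPoints(np.array(P,float).reshape(-1,1,3),cv2.Rodrigues(Rt)[0],-Rt@d['e'],d['K'],np.array(d['D'],float))[0].reshape(-1,2)
E
python3 - <<'E'
from h import *
for n in ['scene','top','wrist']:
    d=snap(n,n+'0'); print(n,d['e'],d['Rm'].round(3).tolist(),d['fx'])
s=robot.sense();print(s['time_s'],s['position'],R.from_quat(s['tcp_rot']).as_matrix().round(3).tolist(),s['force'],s['finger_gap'])
E
```

```text
scene [ 1.16713569 -0.23871096  0.84038448] [[0.346, 0.677, -0.649], [0.938, -0.239, 0.251], [0.015, -0.696, -0.718]] 501.84281278188854
top [ 0.44726503 -0.00464979  0.83440575] [[-0.009, -0.993, 0.119], [-1.0, 0.007, -0.019], [0.018, -0.119, -0.993]] 401.1283129573072
wrist [0.29011127 0.61230921 0.37367299] [[-0.338, -0.908, -0.248], [-0.941, 0.327, 0.087], [0.002, 0.262, -0.965]] 314.34084380014315
0.15 [0.22805358 0.63493383 0.23057618] [[-0.941, -0.0, -0.338], [0.338, -0.001, -0.941], [-0.0, -1.0, 0.001]] [-0.85745249  0.29967925  0.0484969 ] 0.0851796906709974
```

View pics/scene0.png

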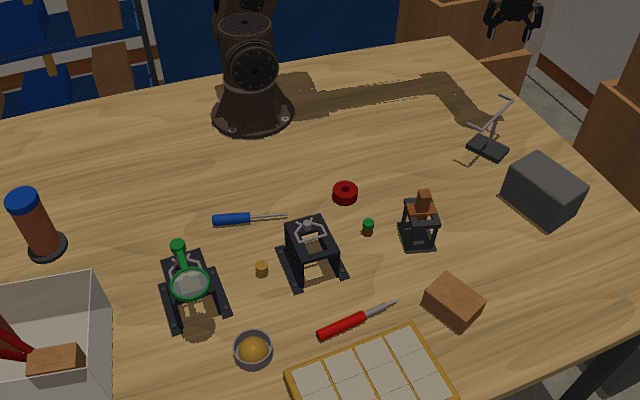

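View pics/top0.png

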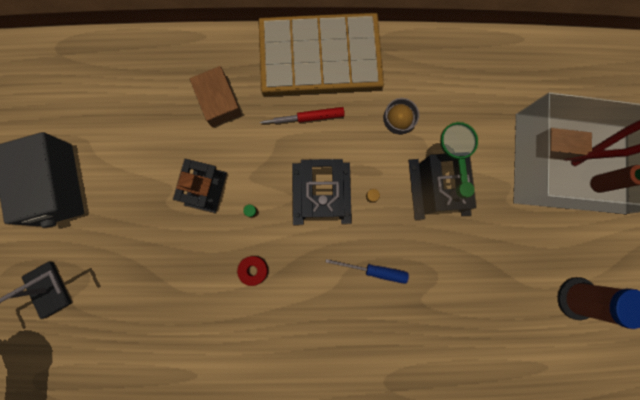

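View pics/wrist0.png

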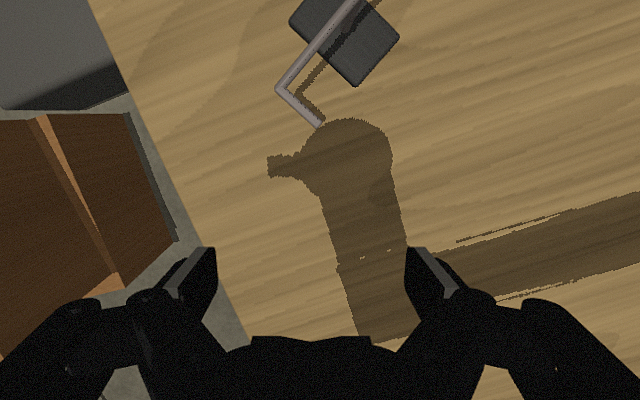

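The scene picture shows the wedge in its holder at about (420,215), the bare-post stand at (310,245) and the magnifier stand at (190,285). In the top picture they are at (200,185), (322,190) and (447,185). I'll enlarge these areas next.

```bash
python3 - <<'E'
import cv2,numpy as np
t=cv2.imread('pics/top0.png');s=cv2.imread('pics/scene0.png')
f=lambda im,x,y,w,h,k:cv2.resize(im[y:y+h,x:x+w],None,fx=k,fy=k,interpolation=cv2.INTER_CUBIC)
cv2.imwrite('pics/tz.png',np.clip(f(t,165,145,200,90,4)*1.6,0,255).astype('uint8'))
cv2.imwrite('pics/sz.png',np.clip(f(s,270,170,180,130,4.4)*1.5,0,255).astype('uint8'))
E
```

```text
(no output)
```

View pics/tz.png

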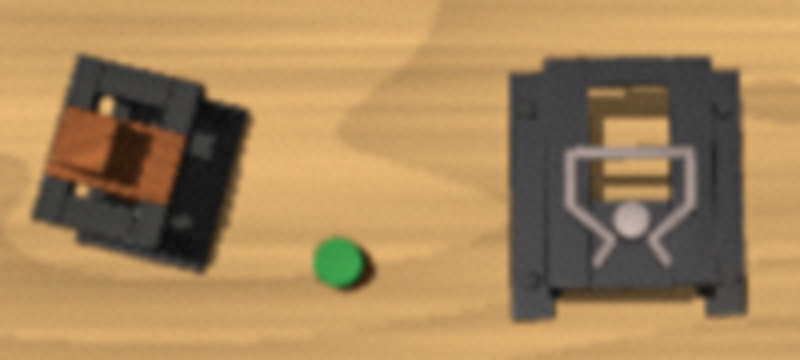

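View pics/sz.png

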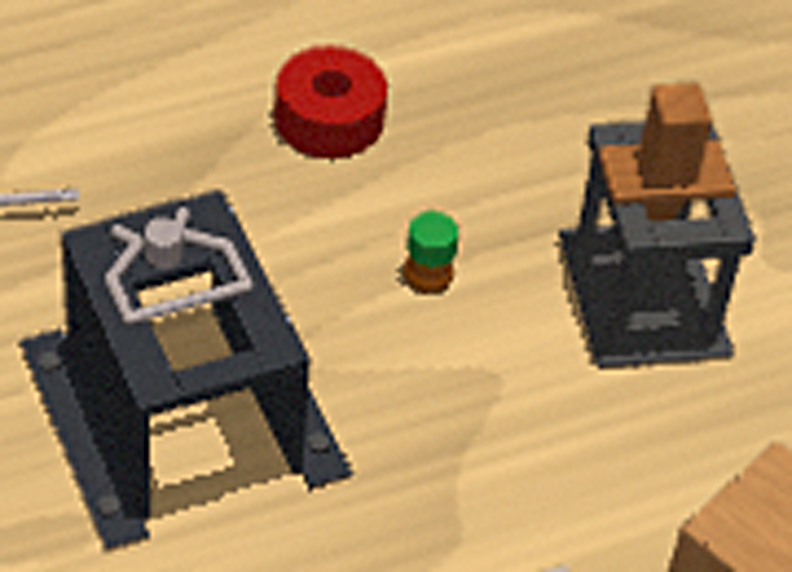

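```bash
python3 - <<'E'
from h import *
d=load('top0'); z=lambda a:np.array(a)/4+[165,145]
H=plane(d,z([(80,55),(203,85),(160,252),(35,218)]),.085);print(H.round(4),H.mean(0))
print(np.linalg.norm(np.diff(H[:,:2],axis=0),axis=1))
F=plane(d,z([(65,108),(185,138),(165,205),(48,178)]),.091);print(F.round(4),F.mean(0),np.linalg.norm(np.diff(F[:,:2],axis=0),axis=1))
print('post top',plane(d,z([(631,219)]),.101))
C=plane(d,z([(572,152),(689,152)]),.088);print('closed bar ends',C, C.mean(0))
S=plane(d,z([(588,86),(668,86)]),.085);print('slot far',S)
print(plane(d,z([(545,58),(711,58)]),.085))
E
```

```text
[[0.6125 0.2412 0.085 ]
 [0.5975 0.1817 0.085 ]
 [0.518  0.2001 0.085 ]
 [0.5344 0.2599 0.085 ]] [0.56558124 0.22074137 0.085     ]
[0.06128176 0.08161567 0.06199425]
[[0.5858 0.2454 0.091 ]
 [0.571  0.1881 0.091 ]
 [0.5394 0.1967 0.091 ]
 [0.5525 0.2523 0.091 ]] [0.56218755 0.22063992 0.091     ] [0.05917218 0.03276781 0.05711887]
post top [[ 0.53027281 -0.02064166  0.101     ]]
closed bar ends [[ 0.56364344  0.00654494  0.088     ]
 [ 0.56331866 -0.04853653  0.088     ]] [ 0.56348105 -0.02099579  0.088     ]
slot far [[ 0.59576991 -0.001145    0.085     ]
 [ 0.59557467 -0.03915485  0.085     ]]
[[ 0.60943474  0.01923302  0.085     ]
 [ 0.60905456 -0.05983097  0.085     ]]
```

Sizes agree with the text: frame 82×62, flange 59×33, slot 38 wide, and bar to post 33 mm. The post is at (0.530, -0.021) with yaw about 0, and the wedge handle is at about (0.562, 0.221) with yaw about -13.3° or 166.7°. I'll move to hover over the wedge.

```bash
python3 -m pendant '[{"x":-1.5,"z":1,"y":-0.5},{"x":-3,"z":1.8,"y":-0.5},{"x":-3,"z":1.8,"y":-0.5},{"x":-3.5,"z":2.2},{"x":-3.5,"z":2.2},{"x":-3.5,"z":2.2},{"x":-3.5,"z":2.2},{"x":-3.5,"z":2.2},{"x":-3.5,"z":2.2},{"x":-3.5,"z":2.1},{"x":-3.5,"z":2.1},{"x":-3.5,"z":2.1,"y":0.5},{"x":-3,"z":1.8,"y":1},{"x":-2,"z":1.2,"y":1},{"x":-1.4,"z":0.6,"y":1},{"ay":-0.113,"y":1},{}]'
python3 - <<'E'
from h import *
s=robot.sense();print(s['time_s'],s['position'],s['joints'],R.from_quat(s['tcp_rot']).as_matrix().round(4).tolist())
snap('wrist','w1')
E
```

```text
0.15 [0.22805358 0.63493383 0.23057618] [ 1.51410407e+00  3.59235128e-01  1.12819873e-02 -2.54494726e-04
 -1.22408289e+00 -2.88131379e-01] [[-0.9411, -0.0003, -0.3381], [0.3381, -0.0012, -0.9411], [-0.0001, -1.0, 0.0013]]invalid input
```

View pics/w1.png

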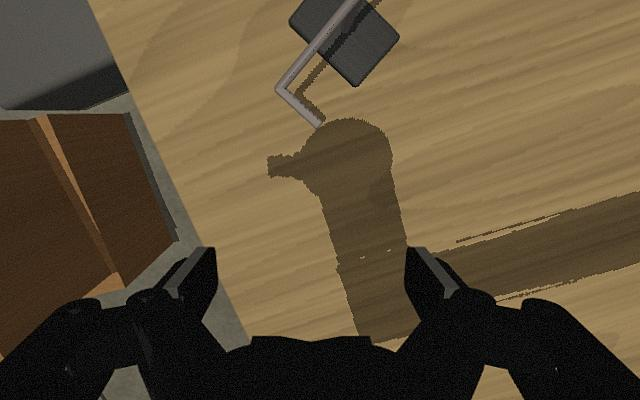

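The call was refused, so the rows may need every key. The picture shows nothing moved. I'll try one small full row.

```bash
python3 -m pendant '[{"x":-1,"y":-0.5,"z":0.6,"ax":0,"ay":0,"az":0,"grip":1}]'; echo; python3 -m pendant '[{"x":-1,"y":-0.5,"z":0.6,"grip":1}]'
```

```text
time_s: 0.3
position: [0.235, 0.6261, 0.2351]
tcp_rot: [-0.121, -0.696, 0.697, 0.121]
force: [-0.4, -0.5, -0.4]
finger_gap: 0.0853
invalid input
```

```bash
python3 -m pendant '[{"x":-3,"y":-0.5,"z":1.8,"ax":0,"ay":0,"az":0,"grip":1},{"x":-3.6,"y":-0.5,"z":2.2,"ax":0,"ay":0,"az":0,"grip":1},{"x":-3.6,"y":0,"z":2.2,"ax":0,"ay":0,"az":0,"grip":1},{"x":-3.6,"y":0,"z":2.2,"ax":0,"ay":0,"az":0,"grip":1},{"x":-3.6,"y":0,"z":2.2,"ax":0,"ay":0,"az":0,"grip":1},{"x":-3.6,"y":0,"z":2.2,"ax":0,"ay":0,"az":0,"grip":1},{"x":-3.6,"y":0,"z":2.2,"ax":0,"ay":0,"az":0,"grip":1},{"x":-3.6,"y":0,"z":2.2,"ax":0,"ay":0,"az":0,"grip":1},{"x":-3.6,"y":0,"z":2.2,"ax":0,"ay":0,"az":0,"grip":1},{"x":-3.6,"y":0,"z":2.2,"ax":0,"ay":0,"az":0,"grip":1},{"x":-3.6,"y":1.2,"z":2.2,"ax":0,"ay":0,"az":0,"grip":1},{"x":-3.4,"y":1.2,"z":2.1,"ax":0,"ay":0,"az":0,"grip":1},{"x":-2,"y":1.2,"z":1.2,"ax":0,"ay":0,"az":0,"grip":1},{"x":0,"y":1,"z":0,"ax":0,"ay":-0.113,"az":0,"grip":1},{"x":0,"y":0,"z":0,"ax":0,"ay":0,"az":0,"grip":1},{"x":0,"y":0,"z":0,"ax":0,"ay":0,"az":0,"grip":1}]'
python3 - <<'E'
from h import *
s=robot.sense();print(s['time_s'],s['position'],np.round(s['joints'],3),R.from_quat(s['tcp_rot']).as_matrix().round(4).tolist())
snap('wrist','w1')
E
```

```text
time_s: 1.9
position: [0.5618, 0.2208, 0.2008]
tcp_rot: [-0.083, -0.702, 0.702, 0.083]
force: [0.0, -0.2, 1.2]
finger_gap: 0.0854
1.9 [0.56182269 0.22076032 0.20078168] [ 0.698  0.264 -0.196  0.    -1.111  0.638] [[-0.9726, 0.0002, -0.2326], [0.2326, -0.0001, -0.9726], [-0.0002, -1.0, 0.0]]
```

View pics/w1.png

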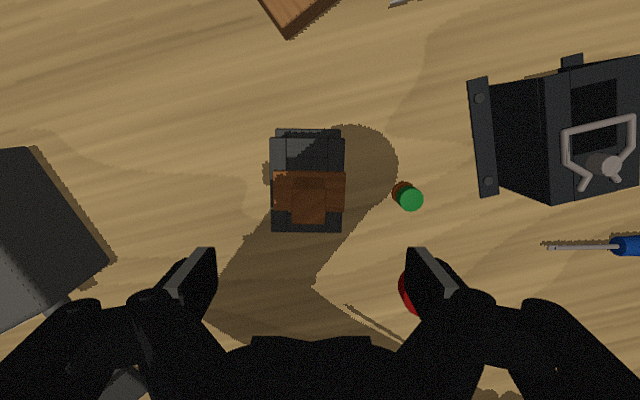

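The wrist picture shows the wedge's flange at (272–345, 171–210), the handle at about (310,205) and the frame at (270–345, 130–232). I'll zoom in and measure from it.

```bash
python3 - <<'E'
from h import *
i=cv2.imread('pics/w1.png')[115:245,250:370]
cv2.imwrite('pics/w1z.png',np.clip(cv2.resize(i,None,fx=4.6,fy=4.6,interpolation=cv2.INTER_CUBIC)*2.,0,255).astype('uint8'))
E
```

```text
(no output)
```

View pics/w1z.png

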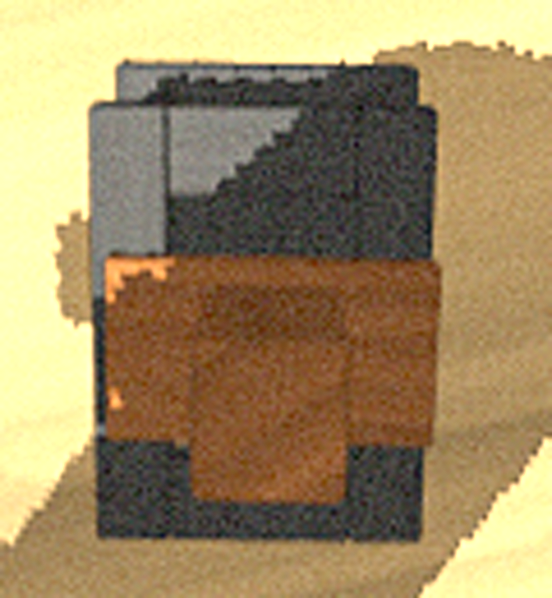

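```bash
python3 - <<'E'
from h import *
d=load('w1'); z=lambda a:np.array(a)/4.6+[250,115]
H=plane(d,z([(92,103),(436,105),(421,540),(97,538)]),.085);print(H.round(4).tolist(),H.mean(0))
F=plane(d,z([(105,257),(440,265),(432,445),(106,438)]),.091);print(F.mean(0),np.linalg.norm(np.diff(F[:,:2],axis=0),axis=1),np.degrees(np.arctan2(*(F[0]-F[1])[[1,0]]))-90)
T=plane(d,z([(196,337),(350,340),(345,500),(192,500)]),.137);print(T.mean(0),np.linalg.norm(np.diff(T[:,:2],axis=0),axis=1))
print(np.degrees(np.arctan2(*(H[0]-H[1])[[1,0]]))-90,np.degrees(np.arctan2(*(H[0]-H[3])[[1,0]])))
E
```

```text
[[0.6155, 0.2413, 0.085], [0.601, 0.1823, 0.085], [0.5214, 0.2019, 0.085], [0.5362, 0.262, 0.085]] [0.56854043 0.22185527 0.085     ]
[0.56541409 0.22079653 0.091     ] [0.05939918 0.03346119 0.059771  ] -14.831626099965803
[0.56628871 0.22037794 0.137     ] [0.02265044 0.02492897 0.02320108]
-13.776594822518803 -14.69276934971886
```

```bash
python3 -m pendant '[{"x":-0.2,"y":2,"z":0,"ax":0,"ay":0.01,"az":0,"grip":1},{"x":0,"y":3,"z":0,"ax":0,"ay":0,"az":0,"grip":1},{"x":0,"y":3,"z":0,"ax":0,"ay":0,"az":0,"grip":1},{"x":0,"y":1.5,"z":0,"ax":0,"ay":0,"az":0,"grip":1},{"x":0,"y":0.8,"z":0,"ax":0,"ay":0,"az":0,"grip":1},{"x":0,"y":0,"z":0,"ax":0,"ay":0,"az":0,"grip":0},{"x":0,"y":0,"z":0,"ax":0,"ay":0,"az":0,"grip":-0.5},{"x":0,"y":0,"z":0,"ax":0,"ay":0,"az":0,"grip":-1},{"x":0,"y":0,"z":0,"ax":0,"ay":0,"az":0,"grip":-1},{"x":0,"y":0,"z":0,"ax":0,"ay":0,"az":0,"grip":-1},{"x":0,"y":0,"z":0,"ax":0,"ay":0,"az":0,"grip":-1},{"x":0,"y":0,"z":0,"ax":0,"ay":0,"az":0,"grip":-1}]' 80
python3 - <<'E'
from h import *
s=robot.sense();print(s['time_s'],s['position'],s['force'],s['finger_gap'])
snap('wrist','w2')
E
```

```text
time_s: 3.15
position: [0.5644, 0.2211, 0.0985]
tcp_rot: [0.086, 0.702, -0.702, -0.085]
force: [-0.3, 1.4, 6.5]
finger_gap: 0.0234
3.15 [0.56436955 0.22106728 0.09845966] [-0.27245955  1.38576657  6.49330779] 0.023366661360587383
```

View pics/w2.png

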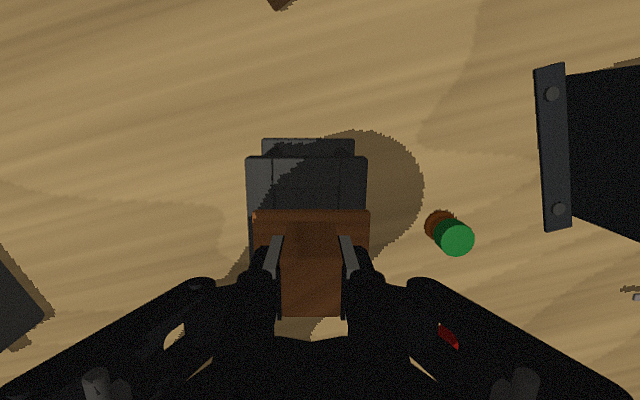

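The handle is gripped centrally (gap 23 mm), with the flange edge at row 210. I'll lift it and look at the blade.

```bash
python3 -m pendant '[{"x":0,"y":-0.5,"z":0,"ax":0,"ay":0,"az":0,"grip":-1},{"x":0,"y":-1,"z":0,"ax":0,"ay":0,"az":0,"grip":-1},{"x":0,"y":-2,"z":0,"ax":0,"ay":0,"az":0,"grip":-1},{"x":0,"y":-2.5,"z":0,"ax":0,"ay":0,"az":0,"grip":-1},{"x":0,"y":-2.5,"z":0,"ax":0,"ay":0,"az":0,"grip":-1},{"x":0,"y":-2.5,"z":0,"ax":0,"ay":0,"az":0,"grip":-1},{"x":0,"y":-1.5,"z":0,"ax":0,"ay":0,"az":0,"grip":-1},{"x":0,"y":0,"z":0,"ax":0,"ay":0,"az":0,"grip":-1},{"x":0,"y":0,"z":0,"ax":0,"ay":0,"az":0,"grip":-1}]'
python3 - <<'E'
from h import *
s=robot.sense();print(s['time_s'],s['position'],np.round(s['joints'],3),s['force'],s['finger_gap'])
for n in('scene','wrist'):
  d=snap(n,n[0]+'3'); 
a=cv2.imread('pics/s3.png');p=proj(load('s3'),[s['position']])[0].astype(int);print(p)
x,y=p-[50,60]
a=np.clip(cv2.resize(a[y:y+140,x:x+120],None,fx=4,fy=4,interpolation=cv2.INTER_CUBIC)*1.7,0,255).astype('uint8')
cv2.imwrite('pics/s3z.png',a);print(x,y)
E
```

```text
time_s: 4.1
position: [0.5635, 0.2205, 0.2225]
tcp_rot: [0.085, 0.702, -0.702, -0.085]
force: [-0.2, -0.1, -1.3]
finger_gap: 0.0229
4.1 [0.563509   0.22054572 0.22246295] [ 0.695  0.25  -0.162 -0.    -1.158  0.634] [-0.18281612 -0.07754606 -1.3217255 ] 0.022876936352501393
[431 159]
381 99
```

View pics/s3z.png

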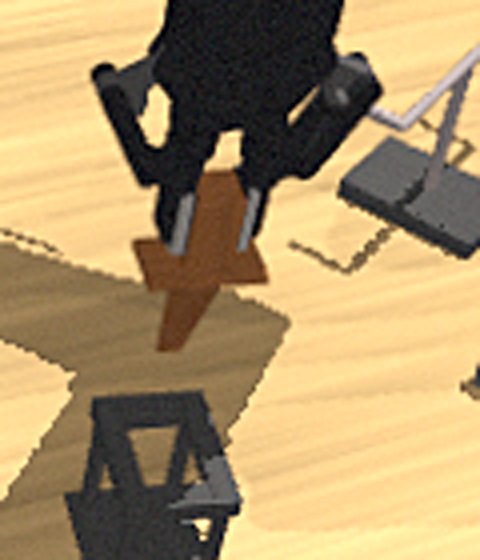

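View pics/w3.png

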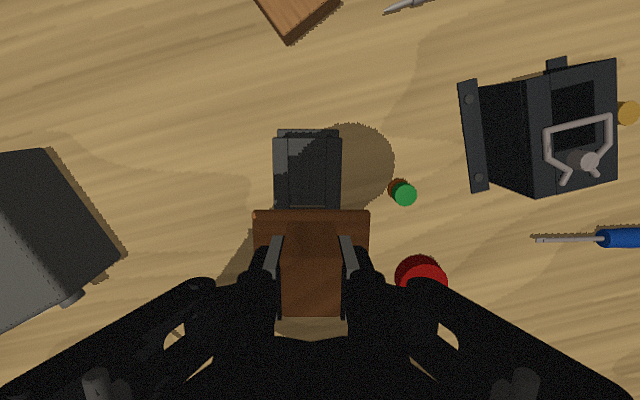

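```bash
python3 - <<'E'
from h import *
d=load('s3');pos=np.array([.5635,.2205,.2225+.0175])
for yaw in(-13.9,166.1):
  Rz=R.from_euler('z',yaw,degrees=True)
  P=[(sx,y,z) for y in(-6,6) for sx,z in((-17,-30),(17,-30),(-17,-100),(-13,-100))]
  P+=[(17,-30,-24),(17,30,-24),(-17,-30,-24),(-17,30,-24)]
  print(yaw,((proj(d,pos+Rz.apply(np.array(P)/1000.))-[381,99])*4).round(0).tolist())
E
```

```text
-13.9 [[177.0, 239.0], [196.0, 285.0], [155.0, 343.0], [157.0, 348.0], [201.0, 237.0], [220.0, 284.0], [178.0, 341.0], [180.0, 347.0], [149.0, 279.0], [270.0, 271.0], [132.0, 232.0], [250.0, 225.0]]
166.1 [[220.0, 284.0], [201.0, 237.0], [195.0, 388.0], [193.0, 382.0], [196.0, 285.0], [177.0, 239.0], [172.0, 389.0], [170.0, 384.0], [250.0, 225.0], [132.0, 232.0], [270.0, 271.0], [149.0, 279.0]]
```

The tip at about (168,350) fits yaw -13.9° (predicted 157–180, 347), so the slope already faces world +x and the wedge needs only about 14° of turn. I'll cross-check the post from several views and the wedge's offset in the hand.

```bash
python3 - <<'E'
from h import *
# scene post top: zoom sz 4.4 offset 270,170
s=load('scene0'); z=lambda a:np.array(a)/4.4+[270,170]
print('scene post',plane(s,z([(165,228)]),.101),'bar',plane(s,z([(128,312),(250,287)]),.089))
print('scene slot far',plane(s,z([(175,370),(240,350)]),.085))
w=load('w1');i=w['img']
for n,x0,y0 in(('w1',460,40),('w3',450,40)):
  a=cv2.imread(f'pics/{n}.png')[y0:y0+170,x0:640]
  cv2.imwrite(f'pics/{n}p.png',np.clip(cv2.resize(a,None,fx=3.3,fy=3.3,interpolation=cv2.INTER_CUBIC)*1.8,0,255).astype('uint8'))
w=load('w3')
print('flange top front edge',plane(w,[(253,210),(370,210)],.2225+.0165-.024))
P=np.array([.5635,.2205,0]);Rz=R.from_euler('z',-13.9,degrees=True)
print('expect',P+Rz.apply([[.017,.03,0],[.017,-.03,0]]))
E
```

```text
scene post [[ 0.53220302 -0.01997668  0.101     ]] bar [[ 0.56396559 -0.04849627  0.089     ]
 [ 0.56835617  0.00773548  0.089     ]]
scene slot far [[ 0.59888459 -0.03870245  0.085     ]
 [ 0.59786414 -0.00804282  0.085     ]]
flange top front edge [[0.58899014 0.24314286 0.215     ]
 [0.57497499 0.18640562 0.215     ]]
expect [[0.58720902 0.24553762 0.        ]
 [0.57279534 0.18729463 0.        ]]
```

View pics/w3p.png

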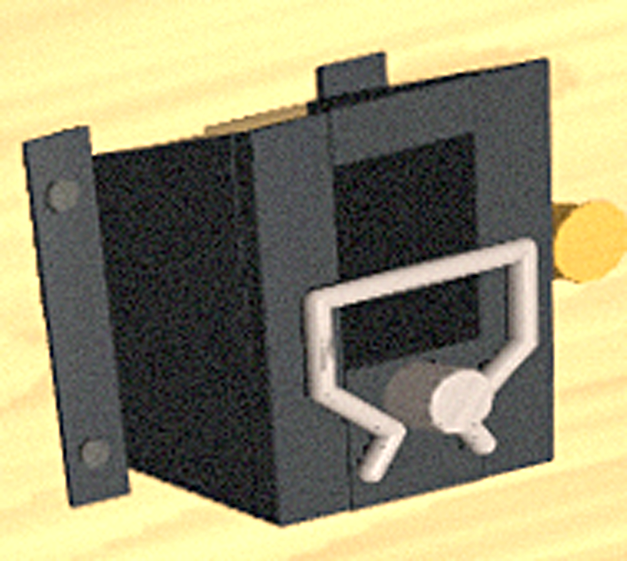

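```bash
python3 -m pendant '[{"x":-0.3,"y":0,"z":1.3,"ax":0,"ay":0,"az":0,"grip":-1},{"x":-0.6,"y":0,"z":2.5,"ax":0,"ay":0,"az":0,"grip":-1},{"x":-0.8,"y":0,"z":3,"ax":0,"ay":0,"az":0,"grip":-1},{"x":-0.8,"y":0,"z":3,"ax":0,"ay":0,"az":0,"grip":-1},{"x":-0.8,"y":0,"z":3,"ax":0,"ay":0,"az":0,"grip":-1},{"x":-0.8,"y":0,"z":3,"ax":0,"ay":0,"az":0,"grip":-1},{"x":-0.8,"y":0,"z":3,"ax":0,"ay":0,"az":0,"grip":-1},{"x":-0.6,"y":0,"z":2.5,"ax":0,"ay":0,"az":0,"grip":-1},{"x":-0.4,"y":0,"z":2,"ax":0,"ay":0,"az":0,"grip":-1},{"x":0,"y":0,"z":0,"ax":0,"ay":-0.08,"az":0,"grip":-1},{"x":0,"y":0,"z":0,"ax":0,"ay":-0.08,"az":0,"grip":-1},{"x":0,"y":0,"z":0,"ax":0,"ay":-0.08,"az":0,"grip":-1},{"x":0,"y":0,"z":0,"ax":0,"ay":0,"az":0,"grip":-1},{"x":0,"y":0,"z":0,"ax":0,"ay":0,"az":0,"grip":-1}]'
python3 - <<'E'
from h import *
s=robot.sense();print(s['time_s'],s['position'],R.from_quat(s['tcp_rot']).as_matrix().round(3).tolist(),s['force'],s['finger_gap'])
for n in('scene','wrist'):
  d=snap(n,n[0]+'4'); 
a=cv2.imread('pics/s4.png')
a=np.clip(cv2.resize(a[130:300,230:390],None,fx=3.5,fy=3.5,interpolation=cv2.INTER_CUBIC)*1.7,0,255).astype('uint8')
cv2.imwrite('pics/s4z.png',a)
E
```

```text
time_s: 5.6
position: [0.5649, -0.0201, 0.2218]
tcp_rot: [-0.001, -0.707, 0.707, 0.002]
force: [-0.2, -0.1, -0.3]
finger_gap: 0.023
5.6 [ 0.56485473 -0.02011308  0.22175597] [[-1.0, -0.001, -0.004], [0.004, -0.0, -1.0], [0.001, -1.0, 0.0]] [-0.19946165 -0.08511972 -0.29347852] 0.02298684149889331
```

View pics/s4z.png

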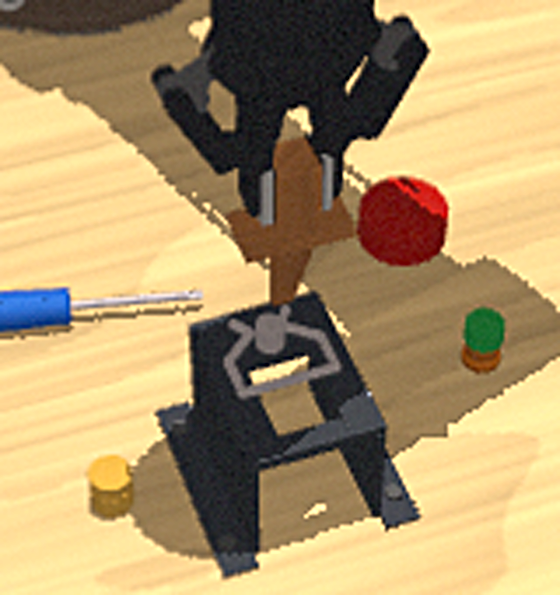

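View pics/w4.png

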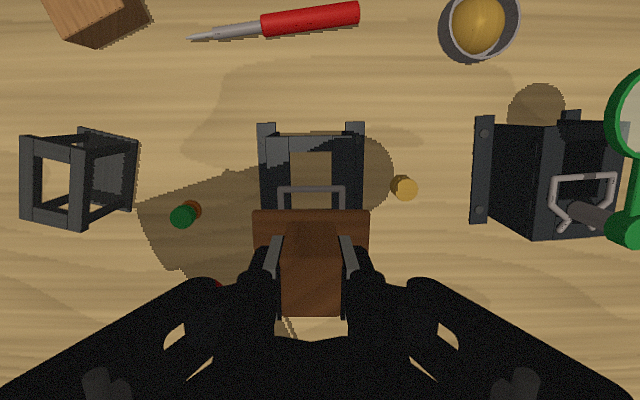

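The wedge is above the stand with its tip behind the gap in the view, and the clip bar is at rows 185–195 in the wrist view. I'll go down until the tip is about 5 mm over the clip, then check.

```bash
python3 -m pendant '[{"x":0,"y":1,"z":0,"ax":0,"ay":0,"az":0,"grip":-1},{"x":0,"y":1.5,"z":0,"ax":0,"ay":0,"az":0,"grip":-1},{"x":0,"y":1.2,"z":0,"ax":0,"ay":0,"az":0,"grip":-1},{"x":0,"y":0.5,"z":0,"ax":0,"ay":0,"az":0,"grip":-1},{"x":0,"y":0,"z":0,"ax":0,"ay":0,"az":0,"grip":-1}]'
python3 - <<'E'
from h import *
s=robot.sense();print(s['time_s'],s['position'],s['force'])
for n in('scene','top'): snap(n,n[0]+'5'); 
a=cv2.imread('pics/s5.png')
a=np.clip(cv2.resize(a[160:290,260:380],None,fx=4.5,fy=4.5,interpolation=cv2.INTER_CUBIC)*1.7,0,255).astype('uint8')
cv2.imwrite('pics/s5z.png',a)
d=load('s5');c=np.array(s['position'])+[.001,-.001,.0165]
P=c+np.array([(-17,-6,-100),(-13,-6,-100),(-17,6,-100),(-13,6,-100),(17,-30,-30),(17,30,-30)])/1000
print(((proj(d,P)-[260,160])*4.5).round().tolist())
E
```

```text
time_s: 6.2
position: [0.5647, -0.0198, 0.1792]
tcp_rot: [-0.0, -0.707, 0.707, 0.001]
force: [0.2, 1.0, -0.6]
finger_gap: 0.023
6.2 [ 0.5647269  -0.01981336  0.17917182] [ 0.18673227  1.00504728 -0.63585592]
[[211.0, 317.0], [214.0, 323.0], [237.0, 310.0], [240.0, 316.0], [182.0, 277.0], [321.0, 241.0]]
```

View pics/s5z.png

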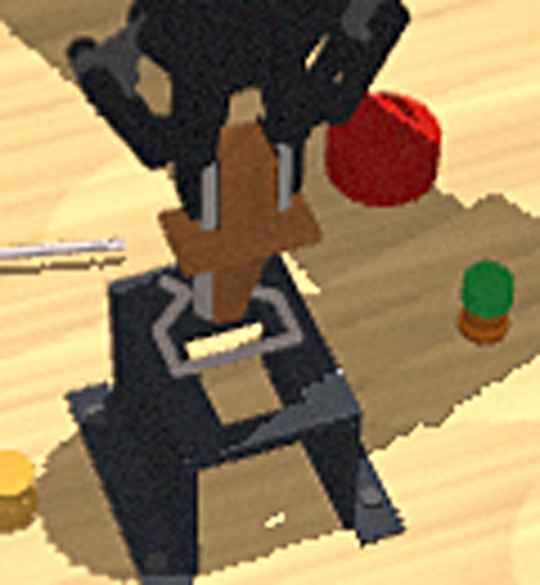

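The tip at (215–240, 320) is as predicted and sits just over the gap between post and bar. I'll press straight down.

```bash
python3 -m pendant '[{"x":0,"y":0.5,"z":0,"ax":0,"ay":0,"az":0,"grip":-1},{"x":0,"y":0.7,"z":0,"ax":0,"ay":0,"az":0,"grip":-1},{"x":0,"y":0.7,"z":0,"ax":0,"ay":0,"az":0,"grip":-1},{"x":0,"y":0.6,"z":0,"ax":0,"ay":0,"az":0,"grip":-1},{"x":0,"y":0,"z":0,"ax":0,"ay":0,"az":0,"grip":-1}]' 100; python3 -m pendant '[{"x":0,"y":0.5,"z":0,"ax":0,"ay":0,"az":0,"grip":-1},{"x":0,"y":0.5,"z":0,"ax":0,"ay":0,"az":0,"grip":-1},{"x":0,"y":0.5,"z":0,"ax":0,"ay":0,"az":0,"grip":-1},{"x":0,"y":0.5,"z":0,"ax":0,"ay":0,"az":0,"grip":-1}]';
python3 - <<'E'
from h import *
s=robot.sense();print(s['time_s'],s['position'],s['force'])
for n in('scene','wrist'): snap(n,n[0]+'6'); 
a=cv2.imread('pics/s6.png')
a=np.clip(cv2.resize(a[160:290,260:380],None,fx=4.5,fy=4.5,interpolation=cv2.INTER_CUBIC)*1.7,0,255).astype('uint8')
cv2.imwrite('pics/s6z.png',a)
E
```

```text
time_s: 6.8
position: [0.5645, -0.0199, 0.1541]
tcp_rot: [-0.0, -0.707, 0.707, 0.001]
force: [-0.7, -0.6, -0.5]
finger_gap: 0.0232
time_s: 7.2
position: [0.5642, -0.0201, 0.1353]
tcp_rot: [0.0, -0.707, 0.707, 0.001]
force: [-6.2, -0.3, 9.6]
finger_gap: 0.0229
7.2 [ 0.56416817 -0.02008765  0.13530865] [-6.19569235 -0.31412086  9.62894796]
```

View pics/s6z.png

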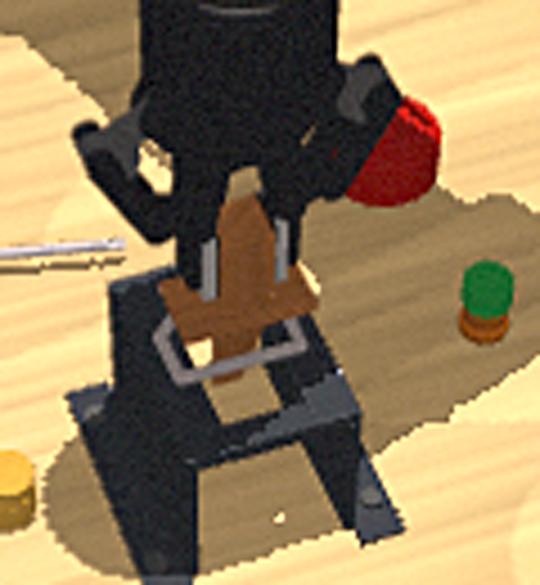

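The blade is through the slot and pushing the bar, with 10 N upward force. I'll keep pressing.

```bash
python3 -m pendant '[{"x":0,"y":0.5,"z":0,"ax":0,"ay":0,"az":0,"grip":-1},{"x":0,"y":0.5,"z":0,"ax":0,"ay":0,"az":0,"grip":-1},{"x":0,"y":0.5,"z":0,"ax":0,"ay":0,"az":0,"grip":-1},{"x":0,"y":0.5,"z":0,"ax":0,"ay":0,"az":0,"grip":-1},{"x":0,"y":0.3,"z":0,"ax":0,"ay":0,"az":0,"grip":-1}]'; python3 -m pendant '[{"x":0,"y":0.3,"z":0,"ax":0,"ay":0,"az":0,"grip":-1},{"x":0,"y":0.2,"z":0,"ax":0,"ay":0,"az":0,"grip":-1},{"x":0,"y":0,"z":0,"ax":0,"ay":0,"az":0,"grip":-1}]'; 
python3 - <<'E'
from h import *
s=robot.sense();print(s['time_s'],s['position'],s['force'])
for n in('scene','wrist'): snap(n,n[0]+'7'); 
a=cv2.imread('pics/s7.png')
a=np.clip(cv2.resize(a[160:290,260:380],None,fx=4.5,fy=4.5,interpolation=cv2.INTER_CUBIC)*1.7,0,255).astype('uint8')
cv2.imwrite('pics/s7z.png',a)
E
```

```text
time_s: 7.8
position: [0.5653, -0.0196, 0.1116]
tcp_rot: [0.001, 0.707, -0.707, -0.001]
force: [0.1, 1.0, -0.4]
finger_gap: 0.023
time_s: 8.1
position: [0.5652, -0.0197, 0.107]
tcp_rot: [-0.001, -0.707, 0.707, 0.001]
force: [0.6, -0.1, -0.5]
finger_gap: 0.0233
8.1 [ 0.56524592 -0.01972143  0.10698644] [ 0.60400088 -0.07087483 -0.50830768]
```

View pics/s7z.png

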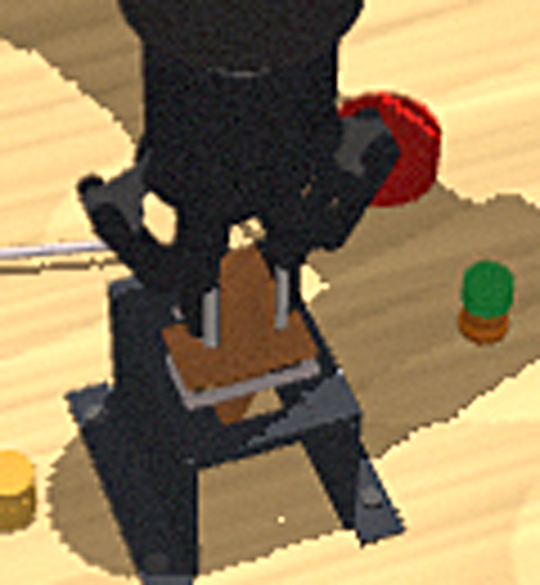

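View pics/w7.png

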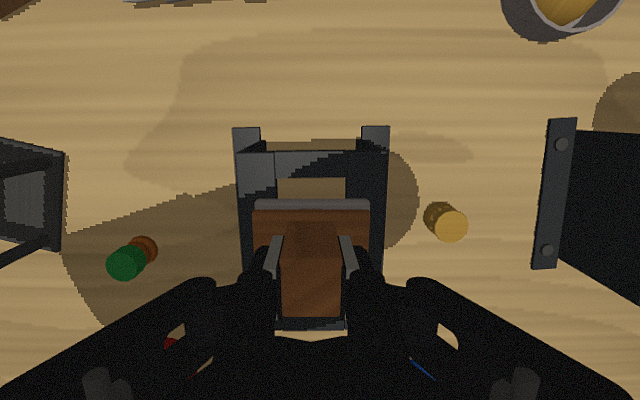

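The clip has come free, with no force left and the bar ahead of the flange at row 203. I'll go down the last 2–3 mm until the flange touches.

```bash
python3 -m pendant '[{"x":0,"y":0.1,"z":0,"ax":0,"ay":0,"az":0,"grip":-1},{"x":0,"y":0.1,"z":0,"ax":0,"ay":0,"az":0,"grip":-1},{"x":0,"y":0,"z":0,"ax":0,"ay":0,"az":0,"grip":-1}]';python3 -m pendant '[{"x":0,"y":0.1,"z":0,"ax":0,"ay":0,"az":0,"grip":-1},{"x":0,"y":0,"z":0,"ax":0,"ay":0,"az":0,"grip":-1}]'
```

```text
time_s: 8.5
position: [0.5652, -0.0197, 0.1052]
tcp_rot: [0.001, 0.707, -0.707, -0.001]
force: [1.0, -0.8, -0.8]
finger_gap: 0.0225
time_s: 8.7
position: [0.5654, -0.0197, 0.1045]
tcp_rot: [0.001, 0.707, -0.707, -0.0]
force: [-1.0, -0.6, 1.8]
finger_gap: 0.0228
```

```bash
python3 -m pendant '[{"x":0,"y":0.1,"z":0,"ax":0,"ay":0,"az":0,"grip":-1},{"x":0,"y":0,"z":0,"ax":0,"ay":0,"az":0,"grip":-1}]';python3 -m pendant '[{"x":0,"y":0.1,"z":0,"ax":0,"ay":0,"az":0,"grip":-1},{"x":0,"y":0,"z":0,"ax":0,"ay":0,"az":0,"grip":-1}]'
python3 - <<'E'
from h import *
for n in('scene','top'): snap(n,n[0]+'8'); 
a=cv2.imread('pics/s8.png')
a=np.clip(cv2.resize(a[160:290,260:380],None,fx=4.5,fy=4.5,interpolation=cv2.INTER_CUBIC)*1.7,0,255).astype('uint8')
cv2.imwrite('pics/s8z.png',a)
E
```

```text
time_s: 8.9
position: [0.5654, -0.0197, 0.1043]
tcp_rot: [-0.001, -0.707, 0.707, 0.0]
force: [-3.8, 0.9, 9.3]
finger_gap: 0.0228
time_s: 9.1
position: [0.5655, -0.0197, 0.1043]
tcp_rot: [-0.001, -0.707, 0.707, -0.0]
force: [-7.1, 1.6, 16.3]
finger_gap: 0.0231
```

View pics/s8z.png

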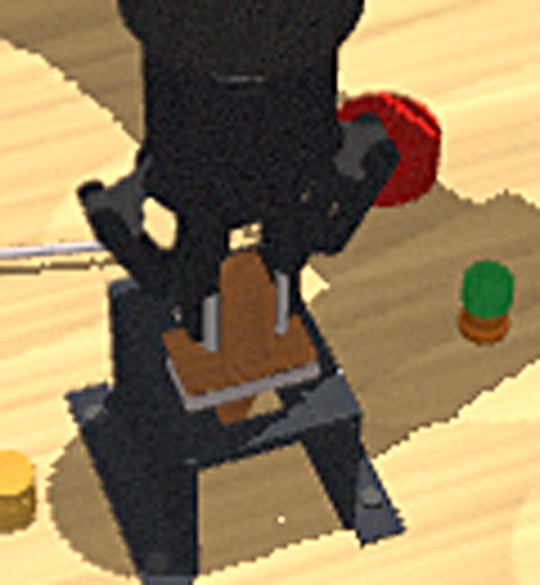

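The flange is hard down: z has stopped at 0.1043 (0.1045 expected) with 16 N. I'll lift straight up and check the clip.

```bash
python3 -m pendant '[{"x":0,"y":-0.4,"z":0,"ax":0,"ay":0,"az":0,"grip":-1},{"x":0,"y":-0.5,"z":0,"ax":0,"ay":0,"az":0,"grip":-1},{"x":0,"y":-0.6,"z":0,"ax":0,"ay":0,"az":0,"grip":-1},{"x":0,"y":-0.8,"z":0,"ax":0,"ay":0,"az":0,"grip":-1},{"x":0,"y":-1,"z":0,"ax":0,"ay":0,"az":0,"grip":-1},{"x":0,"y":-1.5,"z":0,"ax":0,"ay":0,"az":0,"grip":-1},{"x":0,"y":-2,"z":0,"ax":0,"ay":0,"az":0,"grip":-1},{"x":0,"y":-2,"z":0,"ax":0,"ay":0,"az":0,"grip":-1},{"x":0,"y":-2,"z":0,"ax":0,"ay":0,"az":0,"grip":-1},{"x":0,"y":-1.2,"z":0,"ax":0,"ay":0,"az":0,"grip":-1},{"x":0,"y":0,"z":0,"ax":0,"ay":0,"az":0,"grip":-1},{"x":0,"y":0,"z":0,"ax":0,"ay":0,"az":0,"grip":-1}]'
python3 - <<'E'
from h import *
s=robot.sense();print(s['time_s'],s['position'],R.from_quat(s['tcp_rot']).as_matrix().round(4).tolist(),s['force'])
for n in('scene','wrist'): snap(n,n[0]+'9'); 
a=cv2.imread('pics/s9.png')
a=np.clip(cv2.resize(a[130:290,260:380],None,fx=3.7,fy=3.7,interpolation=cv2.INTER_CUBIC)*1.7,0,255).astype('uint8')
cv2.imwrite('pics/s9z.png',a)
E
```

```text
time_s: 10.4
position: [0.5649, -0.0196, 0.2219]
tcp_rot: [0.001, 0.707, -0.707, -0.001]
force: [0.3, 0.2, -1.4]
finger_gap: 0.0228
10.4 [ 0.56492459 -0.0196463   0.22187431] [[-1.0, -0.0004, -0.002], [0.002, 0.0003, -1.0], [0.0004, -1.0, -0.0003]] [ 0.29114503  0.2460506  -1.37760206]
```

View pics/s9z.png

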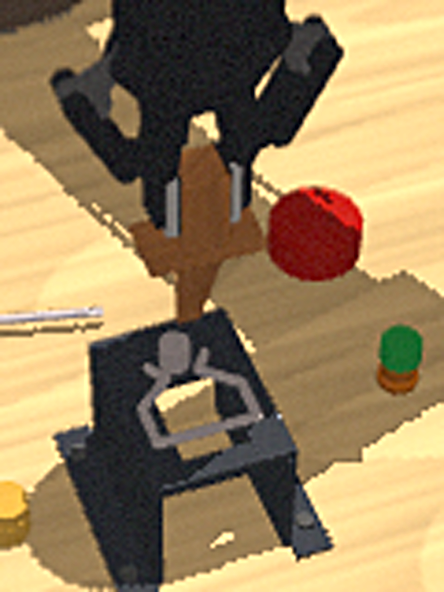

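View pics/w9.png

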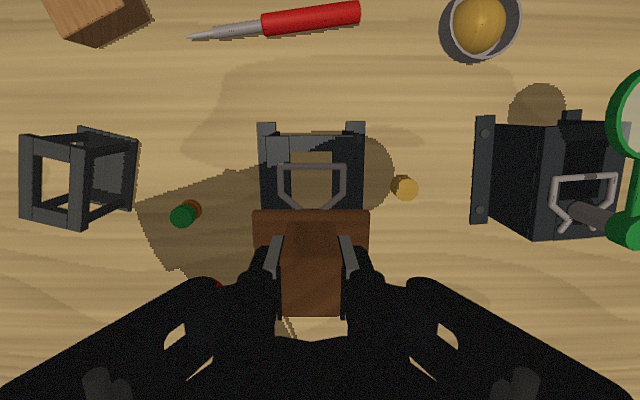

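The clip lies on the plate well clear of the post, with its leg ends ahead of the post at (150,370) and (205,352). I'll take the wedge back to the holder.

```bash
python3 -m pendant '[{"x":0,"y":0,"z":-1.3,"ax":0,"ay":0,"az":0,"grip":-1},{"x":0,"y":0,"z":-2.5,"ax":0,"ay":0,"az":0,"grip":-1},{"x":0,"y":0,"z":-3,"ax":0,"ay":0,"az":0,"grip":-1},{"x":0,"y":0,"z":-3,"ax":0,"ay":0,"az":0,"grip":-1},{"x":0,"y":0,"z":-3,"ax":0,"ay":0,"az":0,"grip":-1},{"x":0,"y":0,"z":-3,"ax":0,"ay":0,"az":0,"grip":-1},{"x":0,"y":0,"z":-3,"ax":0,"ay":0,"az":0,"grip":-1},{"x":0.1,"y":0,"z":-3,"ax":0,"ay":0,"az":0,"grip":-1},{"x":0,"y":0,"z":-2.3,"ax":0,"ay":0,"az":0,"grip":-1},{"x":0,"y":0,"z":0,"ax":0,"ay":0.08,"az":0,"grip":-1},{"x":0,"y":0,"z":0,"ax":0,"ay":0.08,"az":0,"grip":-1},{"x":-0.2,"y":0,"z":0,"ax":0,"ay":0.08,"az":0,"grip":-1},{"x":0,"y":0,"z":0,"ax":0,"ay":0,"az":0,"grip":-1},{"x":0,"y":0,"z":0,"ax":0,"ay":0,"az":0,"grip":-1}]'
python3 - <<'E'
from h import *
s=robot.sense();print(s['time_s'],s['position'],R.from_quat(s['tcp_rot']).as_matrix().round(4).tolist(),s['force'])
snap('wrist','w10');snap('scene','s10')
d=load('s10');H=np.array([[.6145,.2413,.085],[.5992,.182,.085],[.5197,.201,.085],[.5353,.261,.085]])
print(proj(d,H))
a=cv2.imread('pics/s10.png')
a=np.clip(cv2.resize(a[130:260,370:490],None,fx=4.5,fy=4.5,interpolation=cv2.INTER_CUBIC)*1.7,0,255).astype('uint8')
cv2.imwrite('pics/s10z.png',a)
E
```

```text
time_s: 11.9
position: [0.5663, 0.2213, 0.2217]
tcp_rot: [-0.084, -0.702, 0.702, 0.085]
force: [0.6, 0.1, -0.9]
finger_gap: 0.0224
11.9 [0.56632511 0.2212649  0.22166102] [[-0.9715, -0.0008, -0.237], [0.237, -0.0006, -0.9715], [0.0007, -1.0, 0.0008]] [ 0.56460354  0.07906157 -0.85668062]
[[441.06380837 223.50815754]
 [412.13824971 225.52023896]
 [402.89715731 197.2934053 ]
 [430.79370961 195.61892883]]
```

View pics/s10z.png

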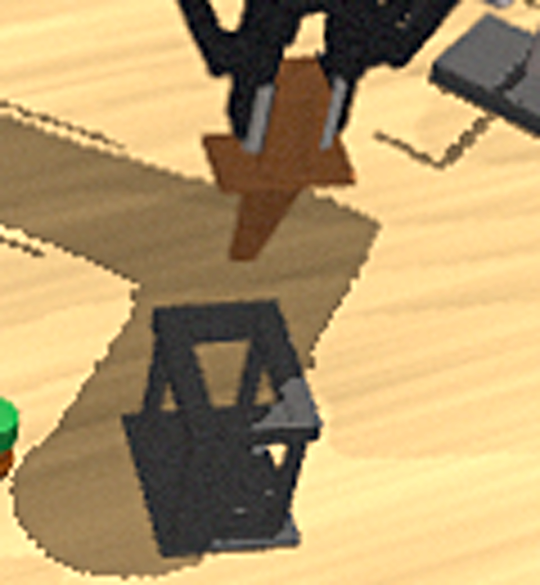

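View pics/w10.png

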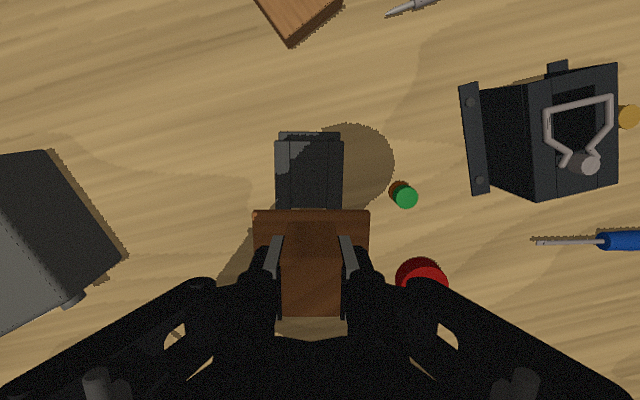

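The wedge is aligned above the mouth (tip at (243,258) in the zoomed scene picture, frame undisturbed). I'll lower it.

```bash
python3 -m pendant '[{"x":0,"y":1,"z":0,"ax":0,"ay":0,"az":0,"grip":-1},{"x":0,"y":1.8,"z":0,"ax":0,"ay":0,"az":0,"grip":-1},{"x":0,"y":1.5,"z":0,"ax":0,"ay":0,"az":0,"grip":-1},{"x":0,"y":1.5,"z":0,"ax":0,"ay":0,"az":0,"grip":-1},{"x":0,"y":1.5,"z":0,"ax":0,"ay":0,"az":0,"grip":-1},{"x":0,"y":1.5,"z":0,"ax":0,"ay":0,"az":0,"grip":-1},{"x":0,"y":1.5,"z":0,"ax":0,"ay":0,"az":0,"grip":-1},{"x":0,"y":1,"z":0,"ax":0,"ay":0,"az":0,"grip":-1},{"x":0,"y":0.5,"z":0,"ax":0,"ay":0,"az":0,"grip":-1},{"x":0,"y":0.2,"z":0,"ax":0,"ay":0,"az":0,"grip":-1},{"x":0,"y":0,"z":0,"ax":0,"ay":0,"az":0,"grip":-1}]'; python3 -m pendant '[{"x":0,"y":0.15,"z":0,"ax":0,"ay":0,"az":0,"grip":-1},{"x":0,"y":0.1,"z":0,"ax":0,"ay":0,"az":0,"grip":-1},{"x":0,"y":0,"z":0,"ax":0,"ay":0,"az":0,"grip":-1}]'
```

```text
time_s: 13.1
position: [0.5668, 0.221, 0.1024]
tcp_rot: [0.085, 0.702, -0.702, -0.085]
force: [0.5, 0.0, -0.8]
finger_gap: 0.0227
time_s: 13.4
position: [0.5667, 0.221, 0.1]
tcp_rot: [0.085, 0.702, -0.702, -0.085]
force: [0.6, -0.2, -0.3]
finger_gap: 0.023
```

```bash
python3 -m pendant '[{"x":0,"y":0.1,"z":0,"ax":0,"ay":0,"az":0,"grip":-1},{"x":0,"y":0.1,"z":0,"ax":0,"ay":0,"az":0,"grip":-1},{"x":0,"y":0,"z":0,"ax":0,"ay":0,"az":0,"grip":-1}]'
python3 - <<'E'
from h import *
snap('wrist','w11')
E
```

```text
time_s: 13.7
position: [0.5668, 0.2211, 0.0985]
tcp_rot: [0.085, 0.702, -0.702, -0.085]
force: [-2.8, -0.1, 4.7]
finger_gap: 0.023
```

View pics/w11.png

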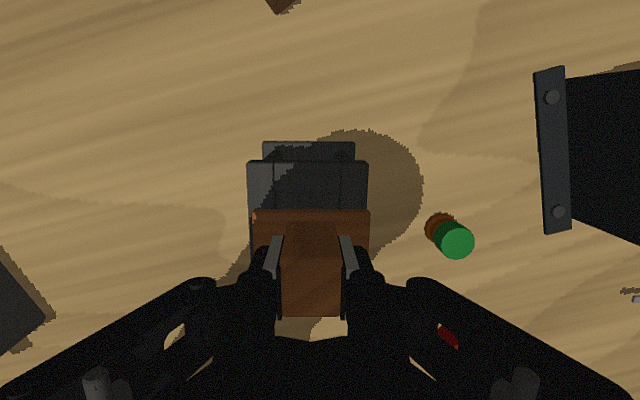

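The flange is seated at the original height (0.0985, 4.7 N), with the same view as when grasped. I'll release and withdraw straight up.

```bash
python3 -m pendant '[{"x":0,"y":0,"z":0,"ax":0,"ay":0,"az":0,"grip":-0.4},{"x":0,"y":0,"z":0,"ax":0,"ay":0,"az":0,"grip":0},{"x":0,"y":0,"z":0,"ax":0,"ay":0,"az":0,"grip":0.5},{"x":0,"y":0,"z":0,"ax":0,"ay":0,"az":0,"grip":0.8},{"x":0,"y":0,"z":0,"ax":0,"ay":0,"az":0,"grip":0.8},{"x":0,"y":-1,"z":0,"ax":0,"ay":0,"az":0,"grip":0.8},{"x":0,"y":-2,"z":0,"ax":0,"ay":0,"az":0,"grip":0.8},{"x":0,"y":-3,"z":0,"ax":0,"ay":0,"az":0,"grip":0.8},{"x":0,"y":-3,"z":0,"ax":0,"ay":0,"az":0,"grip":0.8},{"x":0,"y":-3,"z":0,"ax":0,"ay":0,"az":0,"grip":0.8},{"x":0,"y":-2,"z":0,"ax":0,"ay":0,"az":0,"grip":0.8},{"x":2,"y":0,"z":0,"ax":0,"ay":0,"az":0,"grip":0.8},{"x":3,"y":0,"z":0,"ax":0,"ay":0,"az":0,"grip":0.8},{"x":3,"y":0,"z":0,"ax":0,"ay":0,"az":0,"grip":0.8},{"x":2,"y":0,"z":0,"ax":0,"ay":0,"az":0,"grip":0.8},{"x":0,"y":0,"z":0,"ax":0,"ay":0,"az":0,"grip":0.8},{"x":0,"y":0,"z":0,"ax":0,"ay":0,"az":0,"grip":0.8}]'
python3 - <<'E'
from h import *
for n in('scene','top','wrist'): snap(n,n[0]+'12')
f=lambda n,x,y,w,h,k:np.clip(cv2.resize(cv2.imread(f'pics/{n}.png')[y:y+h,x:x+w],None,fx=k,fy=k,interpolation=cv2.INTER_CUBIC)*1.6,0,255).astype('uint8')
cv2.imwrite('pics/s12z.png',f('s12',270,170,180,130,4.4));cv2.imwrite('pics/t12z.png',f('t12',165,145,200,90,4))
E
```

```text
time_s: 15.45
position: [0.4696, 0.2452, 0.2389]
tcp_rot: [0.085, 0.702, -0.702, -0.084]
force: [0.4, 0.5, 0.4]
finger_gap: 0.0767
```

View pics/s12z.png

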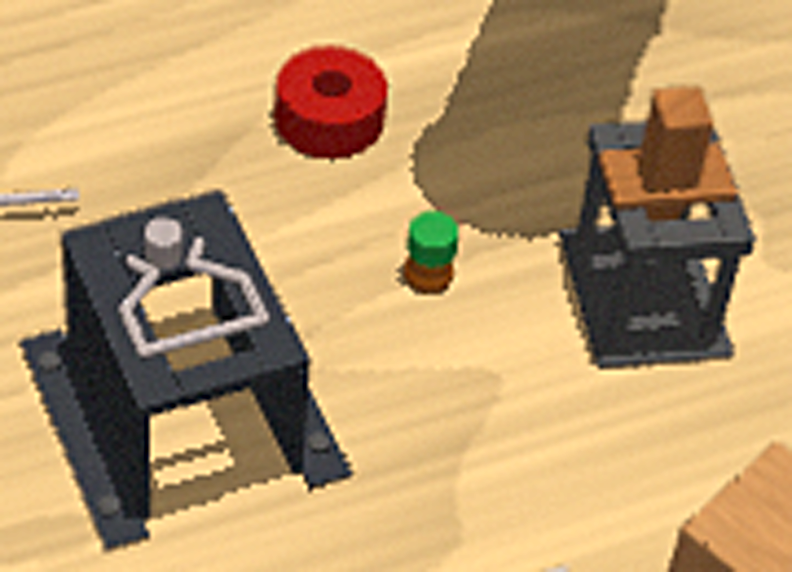

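View pics/t12z.png

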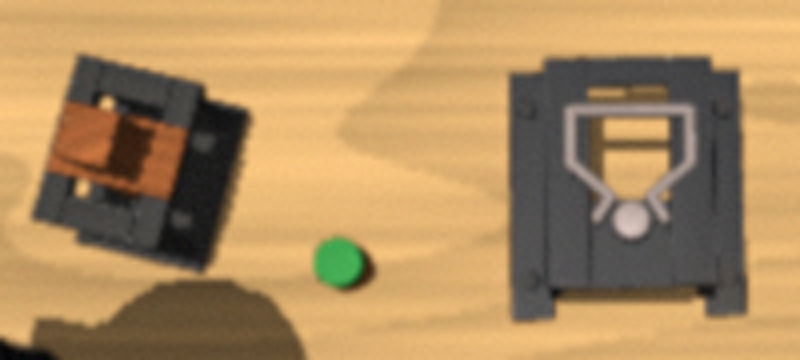

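View pics/w12.png

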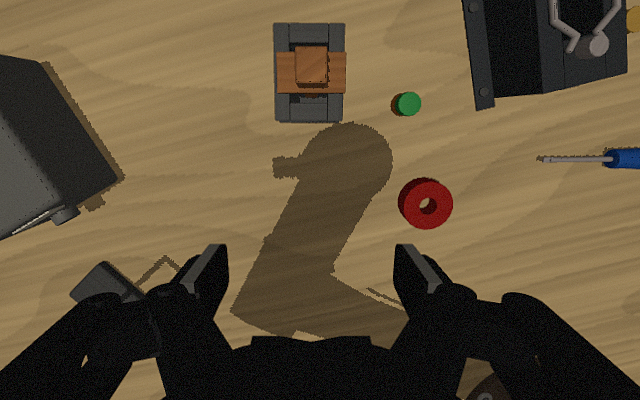

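```bash
python3 - <<'E'
from h import *
d=load('t12'); z=lambda a:np.array(a)/4+[165,145]
C=plane(d,z([(572,110),(689,110)]),.088).mean(0);print('bar',C,'moved mm',1000*(C[0]-.5635))
print('leg tips',plane(d,z([(598,215),(664,215)]),.088),'waist',plane(d,z([(610,196),(652,196)]),.088))
F=plane(d,z([(68,102),(188,130),(168,200),(50,170)]),.091);print('flange',F.mean(0),np.degrees(np.arctan2(*(F[0]-F[1])[[1,0]]))-90)
from rig import job_done
job_done()
E
```

```text
bar [ 0.58354642 -0.021177    0.088     ] moved mm 20.046422366342465
leg tips [[ 0.53373203 -0.00548747  0.088     ]
 [ 0.53352705 -0.03640876  0.088     ]] waist [[ 0.54266432 -0.01117331  0.088     ]
 [ 0.54253804 -0.03087821  0.088     ]]
flange [0.56538305 0.2194379  0.091     ] -13.562119431433104
the job is handed in; nothing more can be done
```

The job is done and handed in at about 15.6 s of the 54 s allowed; no verdict is reported.

- **Pressing:** I took the wedge from its holder, turned its sloping side towards the clip's closed end and pressed it straight down. The flange stopped where expected (TCP z 0.1043 m, 0.1045 expected), with about 16 N at the wrist. Only the wedge touched the clip.
- **Clip:** It lies flat on the stand, about 20 mm along from where it started, where 12 mm frees it. The narrow part of its legs is about 11 mm in front of the post's axis. The two leg ends still reach back on either side of the post's front face, about 31 mm apart, so they do not pinch the 18 mm post.
- **Wedge:** It hangs upright in the holder again at its original seating height, about 3 mm further along the holder's x than before to centre it in the mouth. Its slope faces the same way as at the start. The gripper is open and well clear.
- **Disagreements:** The cameras differed by up to 3 mm on the wedge, holder and post positions. I used values in between, and the clearances easily covered it. The first two-row-form move commands were refused because each row needs every key; nothing moved on those. No other check failed.

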